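# Wedge the dovetailed rivet die into its tapered way and drop the stop

### The arm

A 6-joint arm with a two-finger parallel gripper is mounted at the origin on the work surface. World frame = base frame: x ahead of the robot, y to its left, z up, the work surface at z = 0. Lengths are in m, angles in rad, forces in N, time in s.
With the tool pointing down it reaches from about 0.4 to 0.825 m from the base axis. Payload 7 kg.
Tool frame: the origin (TCP) lies at the very end of the fingers, on their centre line; the grasp point (between the pads) lies 19 mm behind it (env.pinch_z is the distance from the TCP to the grasp point, in m); z points along the fingers, y is the line along which they close (so a half turn about z gives the same grasp; the last joint's range is limited). The gripper opens to 85 mm and grips with 20 to 120 N. Pads are 22 mm wide; open, the fingers measure 114 mm over their backs; the gripper's body (76 mm by 85 mm) begins 54 mm behind the grasp point. The pads swing forward as they close: fully open they stand 13 mm farther back than shut.
Start: joints at [-0.911, 0.359, 0.012, 0, -1.224, -0.288], TCP at [0.245, -0.629, 0.231] pointing down, gripper open.
Joint ranges: [-3.07, 3.07], [-1.43, 2.12], [-1.02, 1.25], [-3.03, 1.67], [-3.05, -0], [-3.03, 3.03]. Speed limits (rad/s): [2.39, 2.39, 3.01, 3.14, 3.14, 3.14].

### API

Orientations are given as [roll, pitch, yaw] about the fixed x, y, z axes, in that order (R = Rz(yaw) Ry(pitch) Rx(roll)).
In Python, from station import env gives the robot as it stands.
- The arm moves only by the shell command python3 -m handwheel 'ROWS'. ROWS is JSON, a list of rows, each an object with "jaw": the closure in counts, from 0 (fully open) to 255 (shut); "translation": the shift along the world's x, y, z in mm, a list of three; "spin": the turn about the world's z in rad. In form: [{"jaw": jaw, "translation": [dx, dy, dz], "spin": spin}, ...]. A call has 1 to 10 rows; each row is the pose to reach, as a shift and turn from the pose commanded when the call began; what a row does not reach only later rows make up. A row lasts 1/8 s, in which the tool goes at most 62.5 mm and 10.7 degrees, less where a joint would pass 70% of its speed; a pose out of reach is approached as far as the arm can. A call with a gripper value outside its range is refused whole. The fingers move at their own pace and stop on an object; the grip force is fixed at half the most. Time passes only in rows, so rows that repeat a pose let the fingers close. It gives the time, the measured TCP pose, the force, the opening and the grip force at its end, in the units of the state.
- env.read_state(): the state, without advancing time (a new reading comes with each control period).
- env.capture(name): name is "scene" or "top"; returns the picture (400x640x3 uint8, red, green, blue); there is no depth.
- env.get_calibration(name): a dict with "mtx" (3x3 intrinsics, pixels), "k1" (the pictures are not rectified: a ray, as slopes to the right and down, at radius r is drawn at 1 + k1 r^2 times it, then the intrinsics apply), "view" (4x4, takes a point from world to camera coordinates). Camera axes: x right, y up, looking along -z (the intrinsics and any distortion apply to the point x, -y, -z); pixel columns grow to the right and rows downward; lengths in m; the calibration is good to about 2 mm. A picture is of the moment at which its call begins. get_calibration takes no time and is no camera call.
- env.finish_job(): hands the job in; it is judged then, once.
The state is a dict: "t": time; "qpos": joint angles; "dq": joint speeds; "joint_efforts": joint torques, N m; "tool_pos": TCP position; "tcp_rot": TCP orientation; "ft_force": force on the tool from outside, world axes, zero at the start; "moment": the same for the moment, N m; "finger_gap": opening from 0.0 (shut) to 1.0 (fully open); "gripper_force": force on a finger pad.
Only numpy, scipy, OpenCV 4.12 (cv2) and the standard library are available. Lean on these libraries where they do the work, as an engineer would, in place of code of your own. Each camera call takes 0.05 s, during which the arm holds its last target. There are 200 camera calls.

### The job

Fit the dovetailed rivet die to the riveting bed: from the flat apron, slide it narrow end first in between the straight rail and the brass taper gib, and push it home until it is wedged tight and stays tight by itself. Go by feel, since nobody has noted where the gib is set: a firm push of 15 to 20 N is right, and the die must not be rammed. Then bring the long lever down so that the hinged stop lies fully down behind the die, and leave the other things on the counter as they are.

Things in the scene. Friction and masses are not known exactly. Their poses are not given: they have to be found in the camera images.
- die: Bright steel rivet die, 80 mm long, 69 mm high, 0.75 kg. Origin: centre of its underside; x points to its narrow nose. Dovetail foot 13.5 mm high, flanks leaning in 15 degrees; on the underside the left flank (+y) is straight at y = 20 mm, the right one tapers 1 in 8, from y = -25 mm at the tail to -15 mm at the nose. A neck and the head stand on it.
- bed: Dark cast-iron riveting bed, fixed, 320 x 132 mm, plate 18 mm thick. Origin: underside of the plate below the mouth of the way; x along the way in the sense the die is pushed, y left, z up. From x = -120 to 0 mm the plate is a free flat apron, level with the way's floor (z = 18 mm). The rails run from x = 0 to 120 mm and end 15 mm above the floor (z = 33 mm).
- gib_rail: The right-hand rail of the way (y -60 to -32 mm) with the tapered brass gib along its inner side; origin and axes as the bed. The gib was set lengthwise within +-15 mm and is not moved by the push. So a wedged die's origin is at bed y = 0, x anywhere from 17 to 47 mm. Wedging is stiff: from first tightness to a 15 N push is under 1 mm; it then holds by friction.
- lever (a joint): Angle of the rock shaft (along bed y, at x = -140, z = 50 mm) that carries both lever and stop: 0 = stop down, about 1.7 at the start = both upright. Friction 0.9 N m: it stays where it is left. The stop is a steel plate 50 mm wide, 8 mm thick, 113 mm long, between y -25 and 25 mm; upright, its tip is 160 mm above the bed's underside at x about -137 mm.
- lever_knob (a point): Centre of the black ball knob, 32 mm across, at the end of the 14 mm thick lever arm, 170 mm from the hinge axis. It swings in the bed's plane y = -95 mm. Upright it is about 220 mm above the counter; it goes forward (bed +x) and down by about 1.7 rad to bed x = 29 mm, z = 30 mm.
- lever_hinge (a point): Point on the axis of the rock shaft in the plane of the lever arm (bed x = -140, y = -95, z = 50 mm).
- gauge: Stepped brass rivet gauge block, 64 x 30 x 36 mm, loose, to be left alone. Origin: centre of its underside.
- bucking_bar: Dark steel stepped bucking bar, 76 x 38 x 42 mm, loose, to be left alone. Origin: centre of its underside.
- snap_a: Bright steel rivet snap standing upright, 28 mm thick, 95 mm high, loose, to be left alone. Origin: centre of its foot.
- snap_b: A second, equal rivet snap standing upright, to be left alone. Origin: centre of its foot.
- dish: Olive-drab round tin dish of copper rivets, 120 mm across, 24 mm high, loose, to be left alone. Origin: centre of its underside.
- hammer: Hand hammer lying on the counter, 260 mm long, to be left alone. Origin: middle of its underside.
- die_head (a point): Centre of the die's head, 42 mm above its underside, over its origin; same axes. The head is 44 mm long (x), 32 mm wide (y) and reaches from 18 to 58 mm above the underside; its flats are gripped across the width. A 25 mm round cup boss, 11 mm high, stands on it; below it is a 27 mm wide neck.
- way_mouth (a point): Mouth of the way at floor level (bed x = 0, y = 0, z = 18 mm), axes as the bed. The straight left rail's undercut flank is at y = +20 mm: a die with y = 0 touches it. The right side is the gib, converging 1 in 8. The mouth is 42 to 46 mm wide, so the nose enters with 7 to 11 mm of play (die y between -7 and 0 mm); play shrinks 1 mm per 8 mm of travel.
- stop_tip (a point): Middle of the stop's free end. With the stop down it lies at bed x = -29 mm, y = 0, z = 28 mm, just behind the tail of a wedged die (tail at x -23 to 7 mm).
Things that resemble listed ones, but are neither listed nor needed, are in the scene too. Of the things that look like the die, take the one that is farthest to the robot's right at the start.

How it is judged:
On the way:
1. the die is wedged tight in the way, narrow end first, while the stop is still up (contact force between die and gib_rail above 14 N and x of die in the frame of bed between 0.012 and 0.052 m and y of die in the frame of bed between -0.003 and 0.003 m and z of die in the frame of bed between 0.0155 and 0.0205 m and angle between the x axis of die and the x axis of bed, either way round below 0.05 rad and angle between die's own z axis and vertical below 0.06 rad and value of joint lever above 1.2 rad), for 0.3 s.
At the end, for the whole second after the job is handed in: The die stands in the way on its floor (within 2.5 mm), in line with it (3 mm, 0.05 rad), wedged 12 to 52 mm past the mouth so tightly that it still presses on the gib rail with more than 14 N when let go; it is at rest, and the lever is down within 0.06 rad, the stop lying behind the die (contact force between die and gib_rail above 14 N and x of die in the frame of bed between 0.012 and 0.052 m and y of die in the frame of bed between -0.003 and 0.003 m and z of die in the frame of bed between 0.0155 and 0.0205 m and angle between the x axis of die and the x axis of bed, either way round below 0.05 rad and angle between die's own z axis and vertical below 0.06 rad and linear speed of die below 0.01 m/s and value of joint lever below 0.06 rad); the robot touches nothing.
It fails at once if the die was rammed: it pressed on the gib rail with over 38 N (contact force between die and gib_rail above 38 N).
It fails at once if another thing on the counter was shifted by more than 20 mm or knocked over (distance of any of gauge, bucking_bar, snap_a, snap_b, dish, hammer from where it was at the start of the episode above 0.02 m or angle between any of snap_a, snap_b's own z axis and vertical above 0.4 rad).
It also fails if it takes over 67 s, if anything falls off the work surface, if the arm or the gripper's body presses on something with over 40 N, if the wrist force passes 120 N, or if a joint passes its speed limit or range.

## Working session

There is one attempt and no reset: what is moved stays moved. The work goes in short steps, Python scripts to look and compute and a shell command to move; the robot and the scene stay as the last step left them, time stands still between calls to the robot, and variables do not carry over. Pictures are saved under pics/ and viewed, at most 10 in all, crops included, and the job is handed in when it is done.

```bash
ls; mkdir -p pics; cat > h.py <<'E'
import numpy as np, cv2
from station import env
def cal(n):
    c=env.get_calibration(n); return np.array(c["mtx"]),c["k1"],np.array(c["view"])
def ray(n,u,v):
    K,k1,V=cal(n)
    p=cv2.undistortPoints(np.array([[[u,v]]],float),K,np.array([k1,0,0,0.]))[0,0]
    d=V[:3,:3].T@np.array([p[0],-p[1],-1]); o=-V[:3,:3].T@V[:3,3]; return o,d
def onz(n,u,v,z):
    o,d=ray(n,u,v); return o+d*(z-o[2])/d[2]
def proj(n,P):
    K,k1,V=cal(n); q=V[:3,:3]@np.array(P)+V[:3,3]; s=np.array([q[0]/-q[2],-q[1]/-q[2]]); s=s*(1+k1*(s@s)); return K[:2,:2]@s+K[:2,2]
E
python3 - <<'E'
from h import *
for n in("scene","top"):
    im=env.capture(n); cv2.imwrite(f"pics/{n}0.png",im[...,::-1])
    K,k,V=cal(n); print(n,K.round(1).tolist(),k,(-V[:3,:3].T@V[:3,3]).round(3))
print(env.read_state())
E
```

```text
pics
scene [[476.6, 0.0, 320.9], [0.0, 476.6, 198.6], [0.0, 0.0, 1.0]] -0.14703860675571237 [ 1.428 -0.371  0.844]
top [[366.5, 0.0, 313.9], [0.0, 366.5, 205.7], [0.0, 0.0, 1.0]] -0.07742857306056508 [ 0.368 -0.04   1.126]
{'t': 0.1, 'qpos': array([-9.10908079e-01,  3.59278548e-01,  1.11605403e-02, -3.25081152e-04,
       -1.22409121e+00, -2.88087381e-01]), 'dq': array([ 0.00214713, -0.00249208,  0.00272938,  0.00024959,  0.0004229 ,
        0.00053063]), 'joint_efforts': array([-1.72359454e-03, -5.84763193e+01,  2.94107366e+01,  6.95467874e+00,
       -3.21076790e-03, -1.00634901e-05]), 'tool_pos': array([ 0.24504184, -0.6284924 ,  0.23048251]), 'tcp_rot': array([ 3.14015115e+00, -1.08445576e-04, -2.76990239e+00]), 'ft_force': array([-0.42852107, -0.00571752, -0.21177722]), 'moment': array([-0.03238851,  0.05033119,  0.03898587]), 'gripper_force': 0.0, 'finger_gap': 0.9976987179526706}
```

View pics/scene0.png

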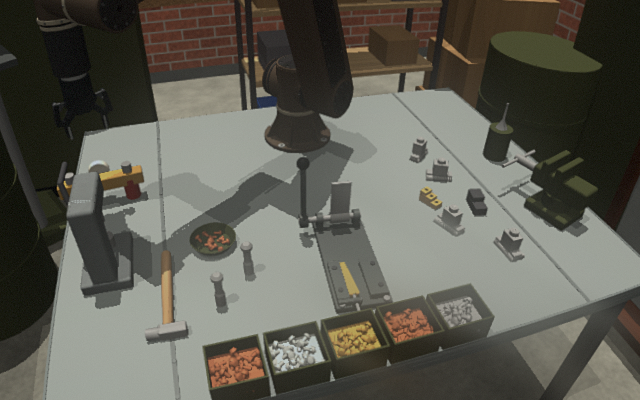

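View pics/top0.png

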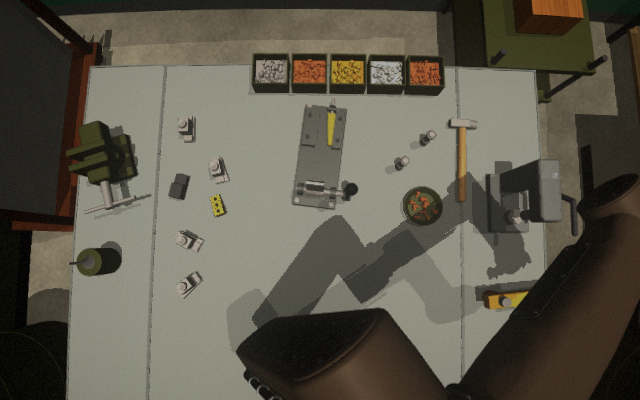

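The scene view shows the bed at (345,265) with the lever and stop upright. Four die look-alikes stand on the robot's left, at top-view pixels (186,128), (218,169), (188,240) and (189,285). The one at (218,169) looks farthest right, so I'll zoom in on it and the bed.

```bash
python3 - <<'E'
from h import *
t=cv2.imread("pics/top0.png");s=cv2.imread("pics/scene0.png")
f=lambda im,x,y,w,h,k:cv2.resize(im[y:y+h,x:x+w],(w*k,h*k),interpolation=cv2.INTER_CUBIC)
a=np.zeros((600,800,3),np.uint8)
A=f(t,190,140,50,40,8);a[:320,:400]=A          # die top
B=f(t,285,98,80,114,5);a[:570,400:800]=B       # bed top
C=f(s,425,195,50,40,7);a[320:600,:350]=C       # die scene
cv2.imwrite("pics/crop1.png",a)
for p in[(186,128),(218,169),(188,240),(189,285)]: print(p,onz("top",*p,0.04).round(3))
print(onz("top",315,187,.05),onz("top",351,188,.22),onz("top",333,104,.018))
E
```

```text
(186, 128) [0.714 0.378 0.04 ]
(218, 169) [0.586 0.271 0.04 ]
(188, 240) [0.369 0.352 0.04 ]
(189, 285) [0.236 0.343 0.04 ]
[ 0.53295514 -0.02542531  0.05      ] [ 0.50576489 -0.1177168   0.22      ] [ 0.80297427 -0.07700082  0.018     ]
```

View pics/crop1.png

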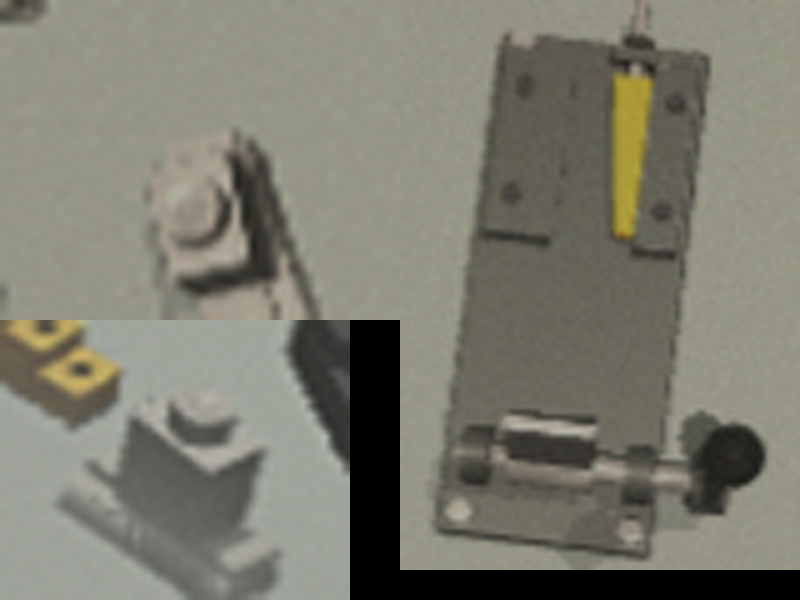

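The crop shows the bed with its far end up, the brass gib on the right with its wide end at the far end, and the knob at lower right. The die crop cut off its foot, so I'll re-crop it and compute the bed pose from its corners.

```bash
python3 - <<'E'
from h import *
t=cv2.imread("pics/top0.png");s=cv2.imread("pics/scene0.png")
f=lambda im,x,y,w,h,k:cv2.resize(im[y:y+h,x:x+w],(w*k,h*k),interpolation=cv2.INTER_CUBIC)
a=np.zeros((600,800,3),np.uint8)
a[:480,:400]=f(t,200,146,40,48,10)
a[:400,400:]=f(s,430,196,40,40,10)
a=cv2.convertScaleAbs(a,alpha=1.5,beta=-40)
cv2.imwrite("pics/crop2.png",a)
P=lambda x,y:(285+(x-400)/5-.4,98+y/5-.4)
pts={"FL":(502,35,.018),"FR":(708,57,.018),"NL":(437,530,.018),"NR":(647,555,.018),"lrailL":(482,232,.033),"lrailR":(549,241,.033),"grailR":(676,257,.033),"grailL":(634,251,.033),"gibtip":(622,237,.03),"axL":(460,450,.06),"knob":(735,456,.22)}
for k,(x,y,z) in pts.items(): print(k,onz("top",*P(x,y),z).round(4))
E
```

```text
FL [0.7999 0.0111 0.018 ]
FR [ 0.7872 -0.1186  0.018 ]
NL [0.4857 0.0442 0.018 ]
NR [ 0.4725 -0.0838  0.018 ]
lrailL [0.668 0.02  0.033]
lrailR [ 0.6629 -0.0211  0.033 ]
grailR [ 0.654  -0.0988  0.033 ]
grailL [ 0.6574 -0.0731  0.033 ]
gibtip [ 0.6668 -0.0658  0.03  ]
axL [0.5288 0.0285 0.06  ]
knob [ 0.5038 -0.1192  0.22  ]
```

View pics/crop2.png

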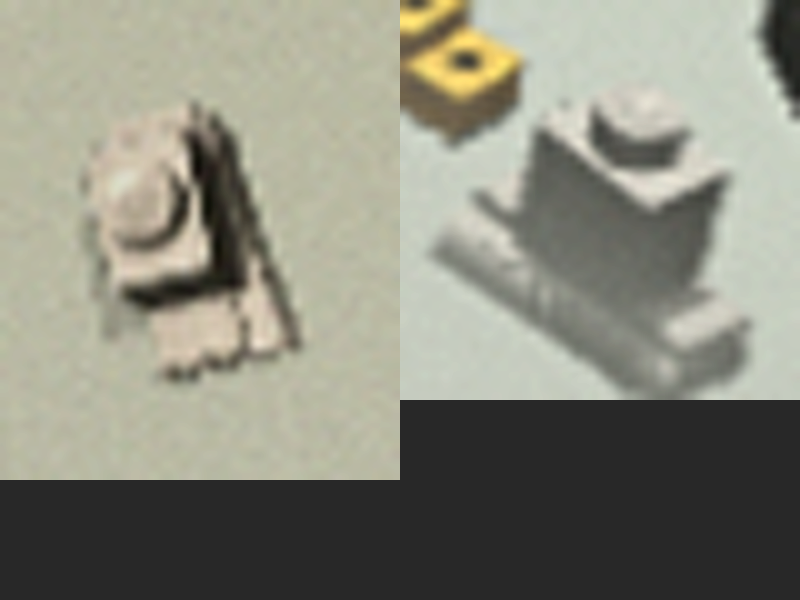

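```bash
python3 - <<'E'
from h import *
T=lambda x,y,z:print("T",x,y,z,onz("top",200+x/10-.45,146+y/10-.45,z).round(4))
S=lambda x,y,z:print("S",x,y,z,onz("scene",430+(x-400)/10-.45,196+y/10-.45,z).round(4))
T(298,348,0);T(160,378,.0);T(160,378,.0135);T(298,348,.0135);T(205,100,0);T(235,125,0)
T(138,195,.069);
for p in[(100,148),(188,112),(212,262),(122,290)]:T(*p,.058)
S(435,255,0);S(680,390,0);S(745,345,0)
S(545,125,.058);S(660,210,.058);S(728,175,.058);S(640,105,.069)
S(750,320,.0135);S(670,345,.0135);S(470,190,.0135)
S(480,190,0)
E
```

```text
T 298 348 0 [0.5577 0.2442 0.    ]
T 160 378 0.0 [0.5477 0.2877 0.    ]
T 160 378 0.0135 [0.5455 0.2837 0.0135]
T 298 348 0.0135 [0.5555 0.2408 0.0135]
T 205 100 0 [0.6369 0.2776 0.    ]
T 235 125 0 [0.6289 0.2676 0.    ]
T 138 195 0.069 [0.5915 0.2769 0.069 ]
T 100 148 0.058 [0.608  0.2925 0.058 ]
T 188 112 0.058 [0.6193 0.2663 0.058 ]
T 212 262 0.058 [0.5736 0.2567 0.058 ]
T 122 290 0.058 [0.5648 0.2836 0.058 ]
S 435 255 0 [0.5589 0.2448 0.    ]
S 680 390 0 [0.6292 0.2835 0.    ]
S 745 345 0 [0.6177 0.3109 0.    ]
S 545 125 0.058 [0.5776 0.2578 0.058 ]
S 660 210 0.058 [0.6187 0.2702 0.058 ]
S 728 175 0.058 [0.6106 0.2959 0.058 ]
S 640 105 0.069 [0.5889 0.2786 0.069 ]
S 750 320 0.0135 [0.6219 0.3067 0.0135]
S 670 345 0.0135 [0.6249 0.2798 0.0135]
S 470 190 0.0135 [0.55   0.2581 0.0135]
S 480 190 0 [0.5365 0.2712 0.    ]
```

The target die is the one at (218,169). Its origin is at about (0.5915, 0.2765), yaw about 0.30, with the nose pointing away from the robot; the measured tail width of 45 mm and nose width of 30 mm agree with this. The bed mouth is at about (0.659, -0.039), yaw about -0.102. I'll move above the die, passing high over the lever.

```bash
python3 -m handwheel '[{"jaw":0,"translation":[0,0,60],"spin":0},{"jaw":0,"translation":[0,0,120],"spin":0},{"jaw":0,"translation":[346,905,120],"spin":-0.07},{"jaw":0,"translation":[346,905,120],"spin":-0.07},{"jaw":0,"translation":[346,905,120],"spin":-0.07},{"jaw":0,"translation":[346,905,120],"spin":-0.07},{"jaw":0,"translation":[346,905,120],"spin":-0.07},{"jaw":0,"translation":[346,905,120],"spin":-0.07},{"jaw":0,"translation":[346,905,120],"spin":-0.07},{"jaw":0,"translation":[346,905,120],"spin":-0.07}]'
```

```text
t: 1.35
tool_pos: [0.4238, -0.1598, 0.3513]
tcp_rot: [3.142, 0.0, -2.84]
ft_force: [-0.1, 0.4, -0.8]
finger_gap: 0.999
gripper_force: 0.0
```

```bash
python3 -m handwheel '[{"jaw":0,"translation":[150,400,0],"spin":0},{"jaw":0,"translation":[150,400,0],"spin":0},{"jaw":0,"translation":[150,400,0],"spin":0},{"jaw":0,"translation":[150,400,0],"spin":0},{"jaw":0,"translation":[150,400,0],"spin":0},{"jaw":0,"translation":[150,400,0],"spin":0},{"jaw":0,"translation":[150,400,0],"spin":0},{"jaw":0,"translation":[150,400,-60],"spin":0},{"jaw":0,"translation":[150,400,-120],"spin":0},{"jaw":0,"translation":[150,400,-150],"spin":0}]'
```

```text
t: 2.6
tool_pos: [0.5719, 0.2373, 0.197]
tcp_rot: [-3.14, -0.005, -2.84]
ft_force: [0.3, 1.1, 0.7]
finger_gap: 1.002
gripper_force: 0.0
```

```bash
python3 -m handwheel '[{"jaw":0,"translation":[18,37,0],"spin":0},{"jaw":0,"translation":[18,37,-40],"spin":0},{"jaw":0,"translation":[18,37,-90],"spin":0},{"jaw":0,"translation":[18,37,-90],"spin":0},{"jaw":0,"translation":[18,37,-90],"spin":0}]'; python3 - <<'E'
from h import *
a=np.hstack([cv2.resize(env.capture(n)[y:y+100,x:x+100,::-1],(400,400),interpolation=cv2.INTER_CUBIC) for n,x,y in(("top",170,120),("scene",400,160))])
cv2.imwrite("pics/c3.png",a)
E
```

```text
t: 3.22
tool_pos: [0.5926, 0.2755, 0.1129]
tcp_rot: [-3.141, 0.001, -2.839]
ft_force: [0.0, 1.1, 1.3]
finger_gap: 1.0
gripper_force: 0.0
```

View pics/c3.png

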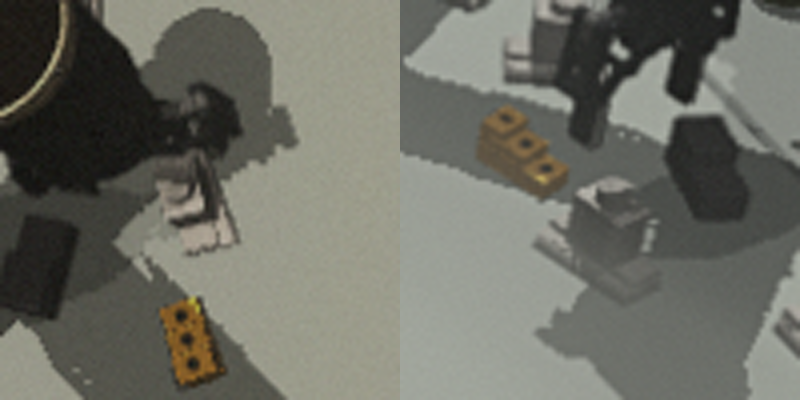

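The crops show the gripper straddling the die from above, with the bucking bar clear of it to the left. I'll part-close the jaws, descend and grip.

```bash
python3 -m handwheel '[{"jaw":80,"translation":[-1,1,-30],"spin":0},{"jaw":80,"translation":[-1,1,-60],"spin":0},{"jaw":80,"translation":[-1,1,-84],"spin":0},{"jaw":80,"translation":[-1,1,-84],"spin":0},{"jaw":255,"translation":[-1,1,-84],"spin":0},{"jaw":255,"translation":[-1,1,-84],"spin":0},{"jaw":255,"translation":[-1,1,-84],"spin":0},{"jaw":255,"translation":[-1,1,-84],"spin":0}]'
```

```text
t: 4.32
tool_pos: [0.5919, 0.2772, 0.0295]
tcp_rot: [3.14, 0.003, -2.839]
ft_force: [-1.1, 1.2, 6.8]
finger_gap: 0.365
gripper_force: 59.9
```

```bash
python3 -m handwheel '[{"jaw":255,"translation":[0,0,35],"spin":0},{"jaw":255,"translation":[5,0,70],"spin":0},{"jaw":255,"translation":[15,-60,70],"spin":-0.1},{"jaw":255,"translation":[21,-120,70],"spin":-0.2},{"jaw":255,"translation":[21,-180,70],"spin":-0.3},{"jaw":255,"translation":[21,-240,70],"spin":-0.404},{"jaw":255,"translation":[21,-295,70],"spin":-0.404},{"jaw":255,"translation":[21,-315,70],"spin":-0.404},{"jaw":255,"translation":[21,-315,70],"spin":-0.404},{"jaw":255,"translation":[21,-315,70],"spin":-0.404}]'; python3 - <<'E'
from h import *
a=np.hstack([cv2.resize(env.capture(n)[y:y+h,x:x+w,::-1],(w*k,h*k),interpolation=cv2.INTER_CUBIC) for n,x,y,w,h,k in(("top",280,90,90,130,4),("scene",290,170,110,130,4))])
cv2.imwrite("pics/c4.png",a)
print(env.read_state()["tool_pos"],env.read_state()["ft_force"])
E
```

```text
t: 5.58
tool_pos: [0.6116, -0.0382, 0.0971]
tcp_rot: [3.141, -0.0, 3.039]
ft_force: [0.7, -0.6, -6.6]
finger_gap: 0.367
gripper_force: 62.5
[ 0.61171397 -0.0377225   0.0972095 ] [-0.23345432  0.53322884 -7.23803715]
```

View pics/c4.png

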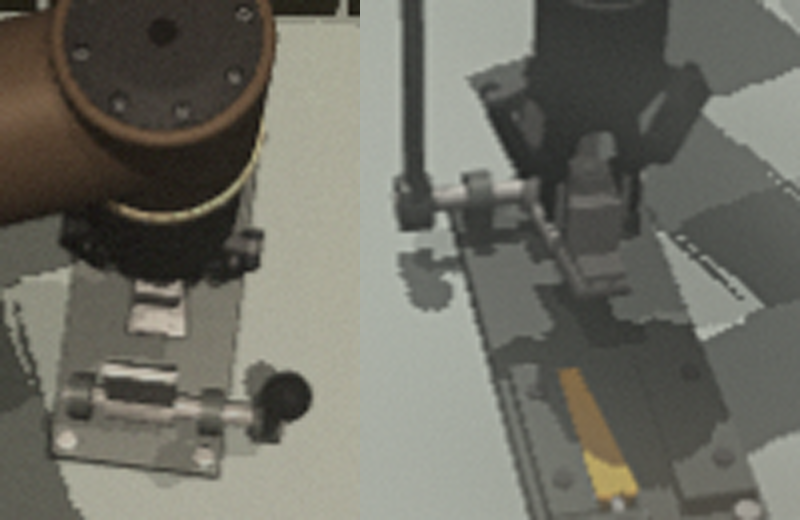

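The die is gripped upright over the apron, nose towards the way. I'll measure its tail and nose, and lower it most of the way.

```bash
python3 - <<'E'
from h import *
B=lambda P:(np.array([[.9948,-.1018],[.1018,.9948]])@(np.array(P[:2])-[.659,-.039])).round(4)
for x,y in[(128,333),(187,335)]:
  for z in(.070,.083):print("tail",z,B(onz("top",280+x/4-.4,90+y/4-.4,z)))
for x,y,z in[(580,293,.070),(632,288,.070),(585,280,.083),(625,275,.083)]:print("nose",B(onz("scene",290+(x-360)/4-.4,170+y/4-.4,z)))
print("tcp",B(env.read_state()["tool_pos"]))
for n,x,y in[("gibtip",568,372),("gibR",598,497)]:print(n,B(onz("scene",290+(x-360)/4-.4,170+y/4-.4,.033)))
E
python3 -m handwheel '[{"jaw":255,"translation":[0,0,-25],"spin":0},{"jaw":255,"translation":[0,0,-45],"spin":0},{"jaw":255,"translation":[0,0,-47],"spin":0},{"jaw":255,"translation":[0,0,-48],"spin":0},{"jaw":255,"translation":[0,0,-49],"spin":0},{"jaw":255,"translation":[0,0,-49],"spin":0}]'
```

```text
tail 0.07 [-0.0894  0.015 ]
tail 0.083 [-0.0919  0.0144]
tail 0.07 [-0.0858 -0.0281]
tail 0.083 [-0.0883 -0.0281]
nose [-0.0117 -0.0145]
nose [-0.0106  0.0174]
nose [-0.0087 -0.013 ]
nose [-0.0088  0.0116]
tcp [-0.0472 -0.0035]
gibtip [ 0.0162 -0.0266]
gibR [ 0.1153 -0.0325]
t: 6.42
tool_pos: [0.6121, -0.0387, 0.049]
tcp_rot: [3.141, 0.001, 3.04]
ft_force: [-0.4, 0.4, -6.8]
finger_gap: 0.359
gripper_force: 62.2
```

```bash
python3 -m handwheel '[{"jaw":255,"translation":[0,0,-0.5],"spin":0},{"jaw":255,"translation":[0,0,-1],"spin":0},{"jaw":255,"translation":[0,0,-1],"spin":0}]';python3 -m handwheel '[{"jaw":255,"translation":[0,0,-0.5],"spin":0},{"jaw":255,"translation":[0,0,-1],"spin":0},{"jaw":255,"translation":[0,0,-1],"spin":0}]'
```

```text
t: 6.8
tool_pos: [0.612, -0.0389, 0.0476]
tcp_rot: [3.142, 0.0, 3.039]
ft_force: [-0.9, -0.6, -4.7]
finger_gap: 0.361
gripper_force: 62.8
t: 7.18
tool_pos: [0.6125, -0.0389, 0.0475]
tcp_rot: [3.142, 0.002, 3.04]
ft_force: [-2.3, -0.4, 4.6]
finger_gap: 0.361
gripper_force: 64.0
```

```bash
python3 -m handwheel '[{"jaw":255,"translation":[0,0,0.8],"spin":0},{"jaw":255,"translation":[5,-0.5,0.8],"spin":0},{"jaw":255,"translation":[10,-1,0.8],"spin":0},{"jaw":255,"translation":[14,-1.4,0.8],"spin":0},{"jaw":255,"translation":[18,-1.8,0.8],"spin":0},{"jaw":255,"translation":[22,-2.2,0.8],"spin":0},{"jaw":255,"translation":[22,-2.2,0.8],"spin":0}]';python3 -m handwheel '[{"jaw":255,"translation":[0.1,1,0],"spin":0},{"jaw":255,"translation":[0.2,2,0],"spin":0},{"jaw":255,"translation":[0.2,2,0],"spin":0}]'
```

```text
t: 8.05
tool_pos: [0.635, -0.0411, 0.0475]
tcp_rot: [3.142, 0.002, 3.04]
ft_force: [0.2, -0.8, 3.6]
finger_gap: 0.365
gripper_force: 63.9
t: 8.43
tool_pos: [0.6346, -0.0391, 0.0475]
tcp_rot: [-3.142, 0.001, 3.04]
ft_force: [0.2, -2.4, 6.2]
finger_gap: 0.363
gripper_force: 64.0
```

```bash
python3 -m handwheel '[{"jaw":255,"translation":[0,0,0.6],"spin":0},{"jaw":255,"translation":[0.1,0.5,0.6],"spin":0},{"jaw":255,"translation":[0.1,1,0.6],"spin":0},{"jaw":255,"translation":[0.1,1,0.6],"spin":0}]';python3 -m handwheel '[{"jaw":255,"translation":[0,0.5,0],"spin":0},{"jaw":255,"translation":[0.1,1,0],"spin":0},{"jaw":255,"translation":[0.1,1,0],"spin":0}]'
```

```text
t: 8.93
tool_pos: [0.6338, -0.038, 0.0476]
tcp_rot: [-3.142, -0.0, 3.039]
ft_force: [0.3, -1.2, 1.3]
finger_gap: 0.366
gripper_force: 63.5
t: 9.3
tool_pos: [0.6339, -0.037, 0.0475]
tcp_rot: [-3.142, -0.001, 3.039]
ft_force: [-0.4, -1.9, 1.8]
finger_gap: 0.367
gripper_force: 63.5
```

```bash
python3 -m handwheel '[{"jaw":255,"translation":[0,0.5,0.1],"spin":0},{"jaw":255,"translation":[0.1,1,0.1],"spin":0},{"jaw":255,"translation":[0.1,1,0.1],"spin":0}]';python3 -m handwheel '[{"jaw":255,"translation":[0,0.4,0.1],"spin":0},{"jaw":255,"translation":[0.1,0.8,0.1],"spin":0},{"jaw":255,"translation":[0.1,0.8,0.1],"spin":0}]'
```

```text
t: 9.68
tool_pos: [0.6339, -0.0367, 0.0475]
tcp_rot: [-3.141, -0.001, 3.039]
ft_force: [-0.4, -5.3, 0.1]
finger_gap: 0.361
gripper_force: 63.2
t: 10.05
tool_pos: [0.6338, -0.0365, 0.0476]
tcp_rot: [-3.14, -0.001, 3.039]
ft_force: [0.5, -8.6, -0.7]
finger_gap: 0.364
gripper_force: 63.2
```

```bash
python3 -m handwheel '[{"jaw":255,"translation":[0,-1.6,0],"spin":0},{"jaw":255,"translation":[4,-2,0],"spin":0},{"jaw":255,"translation":[8,-2.4,0],"spin":0},{"jaw":255,"translation":[12,-2.8,0],"spin":0},{"jaw":255,"translation":[16,-3.2,0],"spin":0},{"jaw":255,"translation":[20,-3.6,0],"spin":0},{"jaw":255,"translation":[20,-3.6,0],"spin":0}]';python3 -m handwheel '[{"jaw":255,"translation":[3,-0.3,0],"spin":0},{"jaw":255,"translation":[6,-0.6,0],"spin":0},{"jaw":255,"translation":[9,-0.9,0],"spin":0},{"jaw":255,"translation":[12,-1.2,0],"spin":0},{"jaw":255,"translation":[12,-1.2,0],"spin":0}]'
```

```text
t: 10.92
tool_pos: [0.6548, -0.0391, 0.0476]
tcp_rot: [-3.141, 0.0, 3.039]
ft_force: [0.8, -4.7, -4.2]
finger_gap: 0.368
gripper_force: 62.7
t: 11.55
tool_pos: [0.6664, -0.0404, 0.0477]
tcp_rot: [-3.141, -0.0, 3.039]
ft_force: [-0.7, -5.1, -3.0]
finger_gap: 0.364
gripper_force: 62.9
```

```bash
python3 -m handwheel '[{"jaw":255,"translation":[0,-0.4,0],"spin":0},{"jaw":255,"translation":[0,-0.8,0],"spin":0},{"jaw":255,"translation":[0,-0.8,0],"spin":0}]';python3 -m handwheel '[{"jaw":255,"translation":[2,-0.2,0],"spin":0},{"jaw":255,"translation":[4,-0.4,0],"spin":0},{"jaw":255,"translation":[4,-0.4,0],"spin":0}]';python3 -c "
from station import env;print(env.read_state()['moment'])"
```

```text
t: 11.92
tool_pos: [0.6665, -0.0405, 0.0477]
tcp_rot: [3.141, 0.0, 3.039]
ft_force: [-0.6, -1.6, -5.8]
finger_gap: 0.366
gripper_force: 62.5
t: 12.3
tool_pos: [0.6707, -0.041, 0.0478]
tcp_rot: [3.141, 0.0, 3.039]
ft_force: [-0.1, -0.3, -6.9]
finger_gap: 0.358
gripper_force: 62.4
[-0.15240176 -0.01445854 -0.01770565]
```

```bash
for i in 1 ; do python3 -m handwheel '[{"jaw":255,"translation":[1,-0.1,-0.3],"spin":0},{"jaw":255,"translation":[2,-0.2,-0.3],"spin":0},{"jaw":255,"translation":[3,-0.3,-0.3],"spin":0},{"jaw":255,"translation":[3,-0.3,-0.3],"spin":0}]'; done;python3 -m handwheel '[{"jaw":255,"translation":[1,-0.1,0],"spin":0},{"jaw":255,"translation":[2,-0.2,0],"spin":0},{"jaw":255,"translation":[2,-0.2,0],"spin":0}]'
```

```text
t: 12.8
tool_pos: [0.6736, -0.0415, 0.0477]
tcp_rot: [3.142, 0.0, 3.039]
ft_force: [-0.0, 0.4, -6.0]
finger_gap: 0.367
gripper_force: 62.4
t: 13.18
tool_pos: [0.6755, -0.0417, 0.0476]
tcp_rot: [3.142, 0.0, 3.039]
ft_force: [0.4, -0.2, -6.1]
finger_gap: 0.363
gripper_force: 62.5
```

```bash
python3 -m handwheel '[{"jaw":255,"translation":[1,-0.1,0],"spin":0},{"jaw":255,"translation":[2,-0.2,0],"spin":0},{"jaw":255,"translation":[2,-0.2,0],"spin":0}]'
```

```text
t: 13.55
tool_pos: [0.6776, -0.042, 0.0477]
tcp_rot: [3.142, 0.0, 3.039]
ft_force: [0.8, -0.2, -5.6]
finger_gap: 0.359
gripper_force: 62.5
```

```bash
python3 -m handwheel '[{"jaw":255,"translation":[1,-0.1,0],"spin":0},{"jaw":255,"translation":[2,-0.2,0],"spin":0},{"jaw":255,"translation":[2.5,-0.25,0],"spin":0}]'
```

```text
t: 13.92
tool_pos: [0.68, -0.0422, 0.0477]
tcp_rot: [3.142, 0.0, 3.039]
ft_force: [-0.9, 0.8, -5.3]
finger_gap: 0.362
gripper_force: 62.6
```

```bash
python3 -m handwheel '[{"jaw":255,"translation":[1,-0.1,0],"spin":0},{"jaw":255,"translation":[2,-0.2,0],"spin":0},{"jaw":255,"translation":[2,-0.2,0],"spin":0}]'
```

```text
t: 14.3
tool_pos: [0.6821, -0.0424, 0.0476]
tcp_rot: [3.142, 0.0, 3.039]
ft_force: [0.3, 0.7, -6.5]
finger_gap: 0.364
gripper_force: 62.6
```

```bash
python3 -m handwheel '[{"jaw":255,"translation":[1,-0.1,0],"spin":0},{"jaw":255,"translation":[2,-0.2,0],"spin":0},{"jaw":255,"translation":[2.5,-0.25,0],"spin":0}]'
```

```text
t: 14.68
tool_pos: [0.6844, -0.0427, 0.0476]
tcp_rot: [-3.142, 0.0, 3.039]
ft_force: [-0.6, -0.6, -4.5]
finger_gap: 0.362
gripper_force: 62.6
```

```bash
python3 -m handwheel '[{"jaw":255,"translation":[1,-0.1,0],"spin":0},{"jaw":255,"translation":[2,-0.2,0],"spin":0},{"jaw":255,"translation":[2,-0.2,0],"spin":0}]'
```

```text
t: 15.05
tool_pos: [0.6866, -0.0429, 0.0476]
tcp_rot: [3.142, 0.0, 3.039]
ft_force: [0.1, 0.1, -3.2]
finger_gap: 0.364
gripper_force: 62.6
```

```bash
python3 -m handwheel '[{"jaw":255,"translation":[1,-0.1,0],"spin":0},{"jaw":255,"translation":[2,-0.2,0],"spin":0},{"jaw":255,"translation":[2.5,-0.25,0],"spin":0}]'
```

```text
t: 15.42
tool_pos: [0.6889, -0.0431, 0.0477]
tcp_rot: [3.142, 0.0, 3.039]
ft_force: [-1.2, 0.7, -4.1]
finger_gap: 0.362
gripper_force: 62.7
```

```bash
python3 -m handwheel '[{"jaw":255,"translation":[1,-0.1,0],"spin":0},{"jaw":255,"translation":[2,-0.2,0],"spin":0},{"jaw":255,"translation":[2,-0.2,0],"spin":0}]'
```

```text
t: 15.8
tool_pos: [0.6911, -0.0433, 0.0476]
tcp_rot: [3.142, 0.0, 3.039]
ft_force: [-0.2, 0.3, -3.1]
finger_gap: 0.364
gripper_force: 62.7
```

```bash
python3 -m handwheel '[{"jaw":255,"translation":[1,-0.1,0],"spin":0},{"jaw":255,"translation":[2,-0.2,0],"spin":0},{"jaw":255,"translation":[2,-0.2,0],"spin":0}]'
```

```text
t: 16.18
tool_pos: [0.6931, -0.0435, 0.0476]
tcp_rot: [3.142, 0.0, 3.039]
ft_force: [-0.4, -0.7, -2.6]
finger_gap: 0.36
gripper_force: 62.7
```

```bash
python3 -m handwheel '[{"jaw":255,"translation":[1,-0.1,0],"spin":0},{"jaw":255,"translation":[2,-0.2,0],"spin":0},{"jaw":255,"translation":[2,-0.2,0],"spin":0}]'
```

```text
t: 16.55
tool_pos: [0.695, -0.0437, 0.0476]
tcp_rot: [3.142, 0.0, 3.039]
ft_force: [-0.8, -0.1, -4.0]
finger_gap: 0.364
gripper_force: 62.7
```

```bash
python3 -m handwheel '[{"jaw":255,"translation":[1,-0.1,0],"spin":0},{"jaw":255,"translation":[2,-0.2,0],"spin":0},{"jaw":255,"translation":[2,-0.2,0],"spin":0}]'
```

```text
t: 16.92
tool_pos: [0.697, -0.0439, 0.0476]
tcp_rot: [3.142, 0.0, 3.039]
ft_force: [-0.3, -0.3, -2.7]
finger_gap: 0.364
gripper_force: 62.8
```

```bash
python3 -m handwheel '[{"jaw":255,"translation":[1,-0.1,0],"spin":0},{"jaw":255,"translation":[2,-0.2,0],"spin":0},{"jaw":255,"translation":[2,-0.2,0],"spin":0}]'
```

```text
t: 17.3
tool_pos: [0.699, -0.0441, 0.0476]
tcp_rot: [3.142, 0.0, 3.039]
ft_force: [-0.4, 0.3, -3.4]
finger_gap: 0.363
gripper_force: 62.8
```

```bash
python3 -m handwheel '[{"jaw":255,"translation":[1,-0.1,0],"spin":0},{"jaw":255,"translation":[2,-0.2,0],"spin":0},{"jaw":255,"translation":[2,-0.2,0],"spin":0}]'
```

```text
t: 17.68
tool_pos: [0.701, -0.0443, 0.0476]
tcp_rot: [3.142, 0.0, 3.039]
ft_force: [0.3, 0.0, -2.1]
finger_gap: 0.36
gripper_force: 62.8
```

```bash
python3 -m handwheel '[{"jaw":255,"translation":[1,-0.1,0],"spin":0},{"jaw":255,"translation":[2,-0.2,0],"spin":0},{"jaw":255,"translation":[2,-0.2,0],"spin":0}]'
```

```text
t: 18.05
tool_pos: [0.703, -0.0445, 0.0476]
tcp_rot: [3.142, 0.0, 3.039]
ft_force: [-0.3, 0.2, -2.0]
finger_gap: 0.365
gripper_force: 62.9
```

```bash
python3 -m handwheel '[{"jaw":255,"translation":[1,-0.1,0],"spin":0},{"jaw":255,"translation":[2,-0.2,0],"spin":0},{"jaw":255,"translation":[2,-0.2,0],"spin":0}]'
```

```text
t: 18.42
tool_pos: [0.7047, -0.0447, 0.0476]
tcp_rot: [-3.142, -0.0, 3.039]
ft_force: [-2.1, -0.1, -1.3]
finger_gap: 0.364
gripper_force: 63.1
```

```bash
python3 -m handwheel '[{"jaw":255,"translation":[1,-0.1,0],"spin":0},{"jaw":255,"translation":[2,-0.2,0],"spin":0},{"jaw":255,"translation":[2,-0.2,0],"spin":0}]'
```

```text
t: 18.8
tool_pos: [0.7051, -0.0447, 0.0476]
tcp_rot: [-3.141, -0.003, 3.039]
ft_force: [-8.3, 2.4, 4.0]
finger_gap: 0.363
gripper_force: 63.8
```

```bash
python3 -m handwheel '[{"jaw":255,"translation":[0.5,-0.05,0],"spin":0},{"jaw":255,"translation":[1,-0.1,0],"spin":0},{"jaw":255,"translation":[1,-0.1,0],"spin":0}]'
```

```text
t: 19.18
tool_pos: [0.7052, -0.0448, 0.0476]
tcp_rot: [-3.141, -0.005, 3.039]
ft_force: [-12.3, 3.1, 6.3]
finger_gap: 0.36
gripper_force: 64.0
```

```bash
python3 -m handwheel '[{"jaw":255,"translation":[0.6,-0.06,0],"spin":0},{"jaw":255,"translation":[1.2,-0.12,0],"spin":0},{"jaw":255,"translation":[1.2,-0.12,0],"spin":0},{"jaw":255,"translation":[1.2,-0.12,0],"spin":0}]'
```

```text
t: 19.68
tool_pos: [0.7055, -0.0448, 0.0476]
tcp_rot: [-3.141, -0.006, 3.039]
ft_force: [-15.6, 3.5, 9.2]
finger_gap: 0.36
gripper_force: 64.5
```

```bash
python3 -m handwheel '[{"jaw":255,"translation":[0.3,0.3,0.5],"spin":0},{"jaw":255,"translation":[0.7,0.5,0.9],"spin":0},{"jaw":255,"translation":[0.7,0.5,0.9],"spin":0},{"jaw":255,"translation":[0.7,0.5,0.9],"spin":0}]'
```

```text
t: 20.18
tool_pos: [0.7054, -0.0448, 0.0476]
tcp_rot: [-3.141, -0.008, 3.038]
ft_force: [-14.7, 2.8, 4.1]
finger_gap: 0.366
gripper_force: 63.9
```

```bash
python3 -m handwheel '[{"jaw":255,"translation":[0.5,0.1,0],"spin":0},{"jaw":255,"translation":[0.9,0.1,0.2],"spin":0},{"jaw":255,"translation":[0.9,0.1,0.2],"spin":0},{"jaw":255,"translation":[0.9,0.1,0.2],"spin":0}]'
```

```text
t: 20.68
tool_pos: [0.7054, -0.0448, 0.0477]
tcp_rot: [-3.14, -0.009, 3.038]
ft_force: [-17.4, 1.9, 6.4]
finger_gap: 0.363
gripper_force: 64.0
```

```bash
python3 -m handwheel '[{"jaw":255,"translation":[0.4,0,0],"spin":0},{"jaw":255,"translation":[0.4,0,0],"spin":0},{"jaw":255,"translation":[0.4,0,0],"spin":0}]';python3 -m handwheel '[{"jaw":90,"translation":[0,0,0],"spin":0},{"jaw":90,"translation":[0,0,0],"spin":0},{"jaw":90,"translation":[0,0,0],"spin":0}]'
```

```text
t: 21.05
tool_pos: [0.7055, -0.0447, 0.0476]
tcp_rot: [-3.14, -0.01, 3.038]
ft_force: [-18.7, 3.6, 6.8]
finger_gap: 0.364
gripper_force: 64.2
t: 21.42
tool_pos: [0.7119, -0.0444, 0.0491]
tcp_rot: [3.141, 0.001, 3.04]
ft_force: [0.5, 1.0, 0.2]
finger_gap: 0.647
gripper_force: 0.0
```

```bash
python3 -m handwheel '[{"jaw":90,"translation":[0,0,20],"spin":0},{"jaw":90,"translation":[0,0,60],"spin":0},{"jaw":255,"translation":[-25,2.5,60],"spin":0},{"jaw":255,"translation":[-52,5.2,60],"spin":0},{"jaw":255,"translation":[-52,5.2,60],"spin":0},{"jaw":255,"translation":[-52,5.2,25],"spin":0},{"jaw":255,"translation":[-52,5.2,-5],"spin":0},{"jaw":255,"translation":[-52,5.2,-5],"spin":0}]'; python3 - <<'E'
from h import *
a=np.hstack([cv2.resize(env.capture(n)[y:y+h,x:x+w,::-1],(w*k,h*k),interpolation=cv2.INTER_CUBIC) for n,x,y,w,h,k in(("top",280,90,90,130,4),("scene",290,170,110,130,4))])
cv2.imwrite("pics/c5.png",a)
s=env.read_state();print(s["tool_pos"],s["finger_gap"])
E
```

```text
t: 22.42
tool_pos: [0.6583, -0.0396, 0.0423]
tcp_rot: [-3.141, -0.003, 3.039]
ft_force: [-0.2, 0.0, 0.7]
finger_gap: 0.001
gripper_force: 0.0
[ 0.66024841 -0.03934218  0.04495367] 0.0011922093005758258
```

View pics/c5.png

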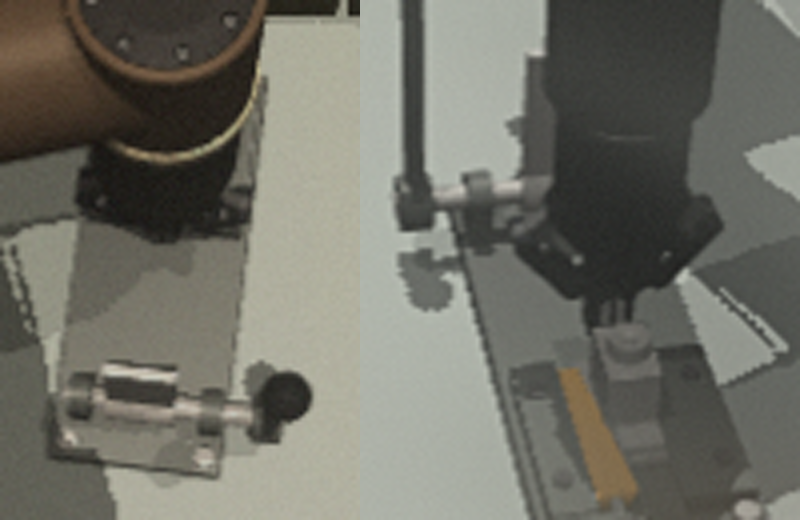

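The die sits upright in the way against the gib, with the shut fingers just behind its head. I'll do a test push from behind.

```bash
python3 -m handwheel '[{"jaw":255,"translation":[3,-0.3,0],"spin":0},{"jaw":255,"translation":[6,-0.6,0],"spin":0},{"jaw":255,"translation":[8,-0.8,0],"spin":0},{"jaw":255,"translation":[8,-0.8,0],"spin":0}]'
```

```text
t: 23.02
tool_pos: [0.6673, -0.0401, 0.0439]
tcp_rot: [3.142, 0.0, 3.039]
ft_force: [0.8, 0.2, -0.6]
finger_gap: 0.005
gripper_force: 0.0
```

```bash
python3 -m handwheel '[{"jaw":255,"translation":[1,-0.1,0],"spin":0},{"jaw":255,"translation":[2,-0.2,0],"spin":0},{"jaw":255,"translation":[3,-0.3,0],"spin":0},{"jaw":255,"translation":[3,-0.3,0],"spin":0}]'
```

```text
t: 23.52
tool_pos: [0.6701, -0.0404, 0.0437]
tcp_rot: [-3.142, -0.0, 3.039]
ft_force: [-0.2, -1.0, 0.5]
finger_gap: -0.0
gripper_force: 0.0
```

```bash
python3 -m handwheel '[{"jaw":255,"translation":[1,-0.1,0],"spin":0},{"jaw":255,"translation":[2,-0.2,0],"spin":0},{"jaw":255,"translation":[3,-0.3,0],"spin":0},{"jaw":255,"translation":[3,-0.3,0],"spin":0}]'
```

```text
t: 24.02
tool_pos: [0.6719, -0.0408, 0.0434]
tcp_rot: [-3.141, -0.002, 3.039]
ft_force: [-5.0, 0.6, 2.1]
finger_gap: 0.003
gripper_force: 2.6
```

```bash
python3 -m handwheel '[{"jaw":255,"translation":[1,-0.1,0],"spin":0},{"jaw":255,"translation":[2,-0.2,0],"spin":0},{"jaw":255,"translation":[2,-0.2,0],"spin":0}]'
```

```text
t: 24.4
tool_pos: [0.6719, -0.0411, 0.0429]
tcp_rot: [-3.141, -0.006, 3.039]
ft_force: [-10.8, 2.2, 5.6]
finger_gap: -0.001
gripper_force: 5.4
```

```bash
python3 -m handwheel '[{"jaw":255,"translation":[1,-0.1,0],"spin":0},{"jaw":255,"translation":[1.7,-0.1,0],"spin":0},{"jaw":255,"translation":[1.7,-0.1,0],"spin":0}]'
```

```text
t: 24.78
tool_pos: [0.6721, -0.0413, 0.0426]
tcp_rot: [-3.14, -0.008, 3.038]
ft_force: [-14.9, 2.0, 6.6]
finger_gap: 0.002
gripper_force: 7.5
```

```bash
python3 -m handwheel '[{"jaw":255,"translation":[0.5,0,0],"spin":0},{"jaw":255,"translation":[0.8,0,0],"spin":0},{"jaw":255,"translation":[0.8,0,0],"spin":0},{"jaw":255,"translation":[0.8,0,0],"spin":0}]'
```

```text
t: 25.28
tool_pos: [0.6721, -0.0413, 0.0425]
tcp_rot: [-3.14, -0.01, 3.038]
ft_force: [-17.0, 3.7, 8.4]
finger_gap: 0.0
gripper_force: 8.8
```

```bash
python3 -m handwheel '[{"jaw":255,"translation":[0.4,0,0],"spin":0},{"jaw":255,"translation":[0.4,0,0],"spin":0},{"jaw":255,"translation":[0.4,0,0],"spin":0}]'; python3 -m handwheel '[{"jaw":255,"translation":[-5,0.5,0],"spin":0},{"jaw":255,"translation":[-20,2,0],"spin":0},{"jaw":255,"translation":[-20,2,60],"spin":0},{"jaw":255,"translation":[-20,2,120],"spin":0},{"jaw":255,"translation":[-20,2,180],"spin":0},{"jaw":255,"translation":[-20,2,240],"spin":0},{"jaw":255,"translation":[-20,2,260],"spin":0},{"jaw":255,"translation":[-20,2,260],"spin":0}]'
```

```text
t: 25.65
tool_pos: [0.6723, -0.0413, 0.0425]
tcp_rot: [-3.14, -0.01, 3.038]
ft_force: [-17.9, 3.3, 8.8]
finger_gap: -0.001
gripper_force: 9.2
t: 26.65
tool_pos: [0.6586, -0.0389, 0.3064]
tcp_rot: [3.14, 0.005, 3.039]
ft_force: [0.3, -0.0, -0.8]
finger_gap: -0.001
gripper_force: 0.0
```

```bash
python3 -m handwheel '[{"jaw":255,"translation":[-55,-22,0],"spin":0},{"jaw":255,"translation":[-110,-44,0],"spin":0},{"jaw":255,"translation":[-165,-66,0],"spin":0},{"jaw":255,"translation":[-188,-76,0],"spin":0},{"jaw":255,"translation":[-188,-76,0],"spin":0},{"jaw":255,"translation":[-188,-76,-50],"spin":0},{"jaw":255,"translation":[-188,-76,-98],"spin":0},{"jaw":255,"translation":[-188,-76,-98],"spin":0},{"jaw":255,"translation":[-188,-76,-98],"spin":0}]'
```

```text
t: 27.78
tool_pos: [0.4715, -0.1149, 0.2069]
tcp_rot: [-3.141, 0.001, 3.04]
ft_force: [-0.0, 0.5, -0.6]
finger_gap: 0.001
gripper_force: 0.0
```

```bash
python3 -m handwheel '[{"jaw":255,"translation":[10,-1,0],"spin":0},{"jaw":255,"translation":[25,-2.5,0],"spin":0},{"jaw":255,"translation":[42,-4.3,-1],"spin":0},{"jaw":255,"translation":[58,-5.9,-5],"spin":0},{"jaw":255,"translation":[75,-7.6,-10],"spin":0},{"jaw":255,"translation":[90,-9.2,-17],"spin":0},{"jaw":255,"translation":[104,-10.7,-26],"spin":0},{"jaw":255,"translation":[124,-12.7,-41],"spin":0},{"jaw":255,"translation":[124,-12.7,-41],"spin":0}]'; python3 - <<'E'
from h import *
a=np.hstack([cv2.resize(env.capture(n)[y:y+h,x:x+w,::-1],(w*k,h*k),interpolation=cv2.INTER_CUBIC) for n,x,y,w,h,k in(("top",280,90,90,130,4),("scene",280,150,110,130,4))])
cv2.imwrite("pics/c6.png",a)
E
```

```text
t: 28.9
tool_pos: [0.5953, -0.1278, 0.1629]
tcp_rot: [-3.141, -0.001, 3.039]
ft_force: [-0.2, 0.5, -0.7]
finger_gap: 0.001
gripper_force: 0.0
```

View pics/c6.png

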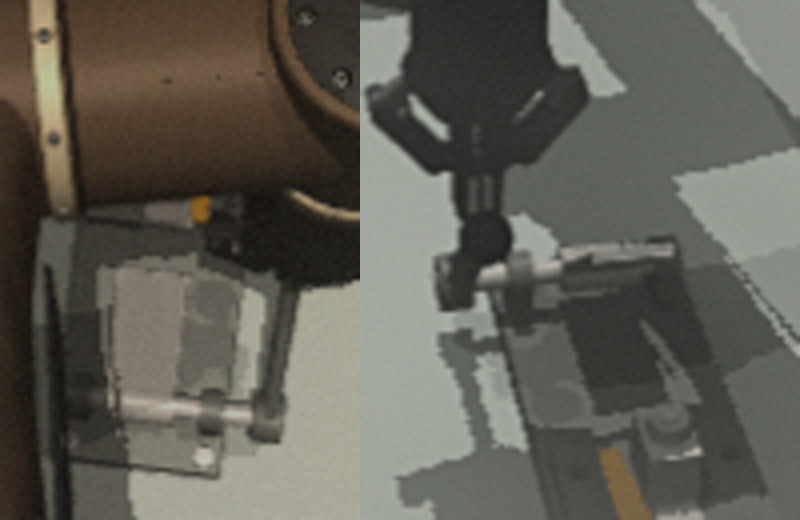

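The lever and stop have swung part-way and the die is undisturbed. The knob is at scene pixel (312,209); I'll intersect its ray with the lever plane.

```bash
python3 - <<'E'
from h import *
R=np.array([[.9948,-.1018,0],[.1018,.9948,0],[0,0,1]])
o,d=ray("scene",280+127/4-.4,150+235/4-.4)
o=R@(o-[.659,-.039,0]);d=R@d
k=o+d*(-.095-o[1])/d[1];print(k,np.hypot(k[0]+.14,k[2]-.05),np.arctan2(k[2]-.05,k[0]+.14))
print(R@(env.read_state()["tool_pos"]-[.659,-.039,0]))
E
```

```text
[-0.02037134 -0.095       0.17954283] 0.17633025942977085 0.8251657072092761
[-0.05535714 -0.09476662  0.16401961]
```

```bash
python3 -m handwheel '[{"jaw":255,"translation":[-6,0.6,0],"spin":0},{"jaw":255,"translation":[-6,0.6,46],"spin":0},{"jaw":255,"translation":[-6,0.6,46],"spin":0},{"jaw":255,"translation":[28,-2.9,46],"spin":0},{"jaw":255,"translation":[30,-3,46],"spin":0},{"jaw":255,"translation":[34,-3.5,25],"spin":0},{"jaw":255,"translation":[42,-4.3,11],"spin":0},{"jaw":255,"translation":[52,-5.3,-2],"spin":0},{"jaw":255,"translation":[61,-6.2,-17],"spin":0},{"jaw":255,"translation":[68,-6.9,-32],"spin":0}]'
```

```text
t: 30.25
tool_pos: [0.6661, -0.1348, 0.1362]
tcp_rot: [3.142, 0.011, 3.041]
ft_force: [4.9, 0.3, 6.5]
finger_gap: 0.003
gripper_force: 3.6
```

```bash
python3 -m handwheel '[{"jaw":255,"translation":[5,-0.5,-16],"spin":0},{"jaw":255,"translation":[9,-0.9,-33],"spin":0},{"jaw":255,"translation":[11,-1.1,-50],"spin":0},{"jaw":255,"translation":[13,-1.3,-67],"spin":0},{"jaw":255,"translation":[13,-1.3,-78],"spin":0},{"jaw":255,"translation":[13,-1.3,-85],"spin":0},{"jaw":255,"translation":[13,-1.3,-88],"spin":0},{"jaw":255,"translation":[13,-1.3,-88],"spin":0}]'
```

```text
t: 31.25
tool_pos: [0.6743, -0.1359, 0.0456]
tcp_rot: [-3.141, -0.001, 3.04]
ft_force: [-2.0, 1.5, 9.7]
finger_gap: -0.003
gripper_force: 4.8
```

```bash
python3 -m handwheel '[{"jaw":255,"translation":[0,0,-0.7],"spin":0},{"jaw":255,"translation":[0,0,-1.2],"spin":0},{"jaw":255,"translation":[0,0,-1.2],"spin":0}]'
```

```text
t: 31.62
tool_pos: [0.6744, -0.1359, 0.0454]
tcp_rot: [-3.141, -0.0, 3.04]
ft_force: [-3.5, 2.1, 15.7]
finger_gap: 0.003
gripper_force: 8.0
```

```bash
python3 -m handwheel '[{"jaw":255,"translation":[0,0,20],"spin":0},{"jaw":255,"translation":[0,0,80],"spin":0},{"jaw":255,"translation":[0,0,140],"spin":0},{"jaw":255,"translation":[0,0,200],"spin":0},{"jaw":255,"translation":[-60,-60,250],"spin":0},{"jaw":255,"translation":[-110,-110,250],"spin":0},{"jaw":255,"translation":[-150,-160,250],"spin":0},{"jaw":255,"translation":[-150,-220,250],"spin":0},{"jaw":255,"translation":[-150,-260,250],"spin":0},{"jaw":255,"translation":[-150,-260,250],"spin":0}]'; python3 - <<'E'
from h import *
a=np.hstack([cv2.resize(env.capture(n)[y:y+h,x:x+w,::-1],(w*k,h*k),interpolation=cv2.INTER_CUBIC) for n,x,y,w,h,k in(("top",280,90,90,130,4),("scene",290,180,110,130,4))])
cv2.imwrite("pics/c7.png",a)
E
```

```text
t: 32.88
tool_pos: [0.5225, -0.3986, 0.2919]
tcp_rot: [3.14, -0.003, 3.035]
ft_force: [0.2, 0.0, 0.2]
finger_gap: 0.002
gripper_force: 0.0
```

View pics/c7.png

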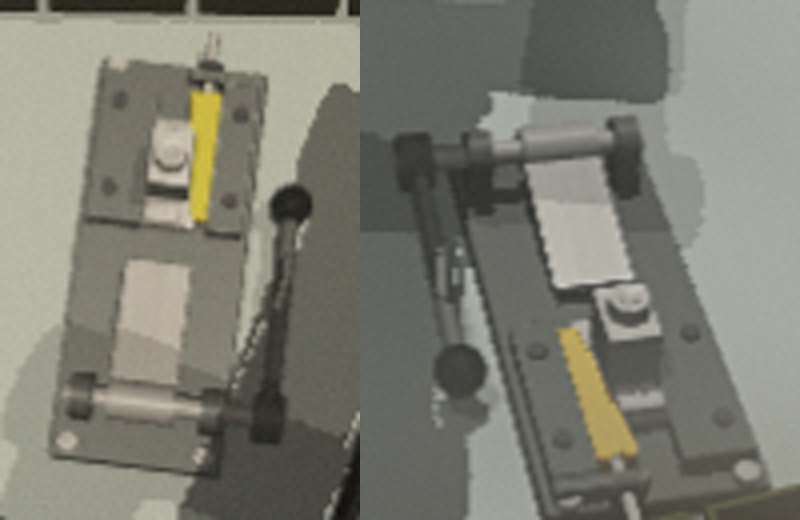

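The picture shows the die wedged in the way beside the gib, the stop lying flat behind its tail, and the lever down with its knob at (290,205) in the top crop. The gripper is clear, so I'm handing in.

```bash
python3 -c "
from station import env
print(env.finish_job())"
```

```text
the job is handed in; nothing more can be done
None
```

I wedged the die in the way with a push of about 18 to 19 N, where it held firm under a second test push of about 18 N, then brought the lever and stop fully down and handed the job in at about 33 s; no verdict came back.

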